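Seat the bushes and hold the bracket against the sprung stop for bolting

ROBOT

A 6-joint arm with a two-finger parallel gripper is mounted at the origin on the work surface. World frame = base frame: x ahead of the robot, y to its left, z up, the work surface at z = 0. Lengths are in m, angles in rad, forces in N, time in s.
With the tool pointing down it reaches from about 0.325 to 0.9 m from the base axis. Payload 6.1 kg.
Tool frame: the origin (TCP) lies on the mounting face of the last link; the fingertips stand 173 mm ahead of it and the grasp point (between the pads) lies 155 mm ahead of it; z points along the fingers, x is the direction in which the jaws open and shut, and the axes are right-handed (so a half turn about z gives the same grasp; the last joint's range is limited). The gripper opens to 85 mm and grips with 20 to 120 N. Pads are 22 mm wide; open, the fingers measure 114 mm over their backs; the gripper's body (76 mm by 85 mm) begins 54 mm behind the grasp point. The pads swing forward as they close: fully open they stand 13 mm farther back than shut.
Start: joints at [-1.243, 0.22, 1.526, -0, 1.395, -0.126], TCP at [0.274, -0.562, 0.405] pointing down, gripper open.
Joint ranges: [-2.98, 2.98], [-0.91, 2.08], [0.09, 2.57], [-1.24, 4.39], [0.2, 2.65], [-2.68, 2.68]. Speed limits (rad/s): [2.57, 2.57, 3.01, 3.14, 3.14, 3.14].

INTERFACE

Orientations are given as a 3x3 rotation matrix whose columns are the frame's x, y, z axes.
In Python, from workcell import r, viewer, order gives the robot as it stands. The module is installed in compiled form; this text tells all that it offers.
- The arm moves only by the tool play_rows, never from a script. Its argument "increments" is one flat list of numbers, 7 for each row, row after row: the turn, a rotation vector about the world's x, y, z in rad, then the shift along the world's x, y, z in mm, then the opening, from 0 (shut) to 1 (fully open). A call has 1 to 20 rows; each row shifts and turns the commanded pose from where the row before left it; what a row does not reach is not made up. A row lasts 1/10 s, in which the tool goes at most 50 mm and 8.59 degrees, less where a joint would pass 70% of its speed; a pose out of reach is approached as far as the arm can. A call with a gripper value outside its range is refused whole. The fingers move at their own pace and stop on an object; "newtons" is the grip in N (left out, the last holds). Time passes only in rows, so rows that do not move let the fingers close. It gives the time, the measured TCP pose, the force and the opening at its end, in the units of the state.
- r.sense(): the state, without advancing time (a new reading comes with each control period).
- viewer.capture(name): name is "scene" or "top" or "wrist"; returns the picture (384x512x3 uint8, red, green, blue); there is no depth.
- viewer.camera_model(name): a dict with "fov_y" (degrees; the focal length in pixels is half the picture's height over the tangent of half this angle, whatever the lens; pixels are square), "cx", "cy" (the principal point, pixels), "rvec" (rotation vector, rad) and "tvec" (3), from world to camera coordinates, as OpenCV has them. Camera axes: x right, y down, z forward; pixel columns grow to the right and rows downward; lengths in m; the calibration is good to about 2 mm. A picture is of the moment at which its call begins: read the wrist's pose just before it. camera_model takes no time and is no camera call; for the wrist camera it gives the pose at the moment of the call.
- order.close_job(): hands the job in, once; it reports no verdict.
The state is a dict: "clock": time; "q": joint angles; "qvel": joint speeds; "tau": joint torques, N m; "tcp_pos": TCP position; "ee_rot": TCP orientation; "ft_force": force on the tool from outside, world axes, zero at the start; "wrist_torque": the same for the moment, N m; "gripper_width": finger opening in m.
Only numpy, scipy, OpenCV 4.12 (cv2) and the standard library are available. Lean on these libraries where they do the work, as an engineer would, in place of code of your own. Each camera call takes 0.05 s, during which the arm holds its last target. There are 200 camera calls.

TASK

First press both flanged bushes of the steel bracket fully home. Then set the bracket flat on the bed of the grey fixture, centred and square to the spring-loaded stop pad, and press its long edge against the pad with a steady push, so that the pad's side tongue stands between the two ridges on the bed (about half its travel, about 9 N); never drive the pad to the end of its travel. Finish while still holding it pressed there with the fingers, as a third hand for the smith who bolts it down, and leave everything else on the bench where it is.

Things in the scene. Friction and masses are not known exactly. Their poses are not given: they have to be found in the camera images.
- bracket: loose inverted-T bracket of plain steel, about 0.45 kg, standing on the bench: foot plate 50 mm (its x) by 110 mm (its y) by 10 mm thick, with an upright web in the middle, 10 mm thick (x), 36 mm wide (y), reaching 55 mm above the underside. Origin at the centre of the underside, z up; it is the same when turned half round. Take it by the web from above, fingers closing along its x.
- bush_a (a joint): how far (m) the flanged bush at the bracket's +y end (40 mm from the origin) is pushed down: 0 = its flange stands 10 mm above the plate, 0.010 = fully home, flange on the plate. Stiff press fit: slides at about 8 N of downward push and stays where it is left. Starts at 0 to 0.004.
- bush_b (a joint): the same for the bush at the bracket's -y end
- bush_a_top (a point): centre of the top of bush a: brass flange 20 mm diameter, 6 mm thick, with a dark 8 mm bore. 16 mm above the bracket's underside when home, 26 mm at joint value 0
- bush_b_top (a point): the same for bush b
- fixture: fixed grey steel fixture: bed 210 mm (its x) by 180 mm (its y), 15 mm thick, from x = -100 to +110 mm of the origin; the bracket slides on its flat top. At its far end a dark fence 140 mm wide, from x = 90 to 108 mm, 60 mm above the bench. Origin on the bench, z up, 5 mm nearer the open end than the bed's middle; x points along the push, towards the fence.
- pad (a joint): how far (m) the sprung stop pad is pushed towards the fence: 0 = free, hard stop at 0.030. Spring 600 N/m without preload (15 mm = 9 N); it springs back when let go
- pad_face (a point): centre of the pad's front face, on the fixture's x axis, 45 mm from the fixture's origin when free, 23.5 mm above the bench; it moves with the pad; axes as the fixture's. The pad is a steel bar 12 mm thick (x), 90 mm wide (y), its top 15.5 mm above the bed. A tongue at its +y end points between two 6 mm high brass ridges on the bed; at joint value 15 mm its middle stands midway between them, and it is clear of both ridges from 9 to 21 mm
- punch: bystander: plain steel round bar, 12 mm diameter, 120 mm long, lying along its x; origin under its middle
- hammer: bystander: hand hammer lying beyond the work area; origin under its middle
- collar: bystander: steel ring, 32 mm outside diameter, 14 mm high; origin at the centre of its underside
- jar: bystander: amber glass jar, 64 mm diameter, 90 mm high; origin at the centre of its underside
- tin: bystander: open aluminium cup, 72 mm diameter, 80 mm high; origin at the centre of its underside
- offcut: bystander: dark angle-iron offcut, 90 mm long, 30 by 30 mm; origin under its middle
- screwdriver: bystander: wood-handled screwdriver lying along its x; origin under its middle
Things that resemble listed ones, but are neither listed nor needed, are in the scene too. What is shaped like the bracket but brown is not meant.

How it is judged:
On the way, in this order (a step that is already met when the one before it is completed fails the run):
1. both bushes are fully home in the bracket (value of joint each of bush_a, bush_b above 0.0085 m), for 0.2 s.
2. the bracket, flat on the bed and square, is pressed against the pad with the push in the band (value of joint pad between 0.008 and 0.022 m and x of bracket in the frame of pad_face between -0.0285 and -0.022 m and y of bracket in the frame of pad_face between -0.015 and 0.015 m and z of bracket in the frame of fixture between 0.012 and 0.018 m and angle between bracket's own z axis and vertical below 0.06 rad and angle between the x axis of bracket and the x axis of fixture, either way round below 0.1 rad and contact force between the fingers and bracket above 1.5 N and linear speed of bracket below 0.01 m/s), for 0.5 s.
At the end, for the whole second after the job is handed in: both bushes within 1.5 mm of home; the bracket flat on the bed (within 3 mm, tilt under 0.06 rad), within 0.1 rad of square and 15 mm of centred on the pad, its edge against the pad, which is pushed in 8 to 22 mm (4.8 to 13.2 N); the fingers still on the bracket, and it is at rest (all of step 1 and all of step 2); the arm keeps its last pose, push and grip.
It fails at once if the pad is driven to the end of its travel (past 28 mm) (value of joint pad above 0.028 m).
It fails at once if another thing on the bench is moved by more than 30 mm (distance of any of punch, hammer, collar, jar, tin, offcut, screwdriver from where it was at the start of the episode above 0.03 m).
It also fails if it takes over 58 s, if anything falls off the work surface, if the arm or the gripper's body presses on something with over 40 N, if the wrist force passes 120 N, or if a joint passes its speed limit or range.

## Working session

There is one attempt and no reset: what is moved stays moved. The work goes in short steps, Python scripts to look and compute and a tool call to move; the robot and the scene stay as the last step left them, time stands still between calls to the robot, and variables do not carry over. Pictures are saved under pics/ and viewed, about 8 in all and at most 12, crops included, and the job is handed in when it is done.

Besides the shell and the picture viewer there is one more tool, called as name(argument=value, ...) on one line, values as JSON. play_rows: Moves the arm, as the interface text tells. Its arguments: {"type":"object","properties":{"increments":{"type":"array","items":{"type":"number"}},"newtons":{"type":"number"}},"required":["increments"]}

```bash
mkdir -p pics
cat > h.py <<'E'
import numpy as np, cv2
from workcell import r, viewer, order
def cam(n):
    m=viewer.camera_model(n); f=192/np.tan(np.radians(m["fov_y"])/2)
    K=np.array([[f,0,m["cx"]],[0,f,m["cy"]],[0,0,1]]); R=cv2.Rodrigues(np.array(m["rvec"],float))[0]
    return K,R,np.array(m["tvec"],float).ravel()
def px2w(c,u,v,z):
    K,R,t=c; d=R.T@np.linalg.inv(K)@[u,v,1]; o=-R.T@t
    return o+d*(z-o[2])/d[2]
def w2px(c,p):
    K,R,t=c; q=K@(R@np.array(p)+t); return q[:2]/q[2]
def snap(n,f,crop=None,s=1):
    c=cam(n); im=viewer.capture(n)[:,:,::-1]
    cv2.imwrite(f"pics/{f}_raw.png",im)
    if crop: x0,y0,x1,y1=crop; im=im[y0:y1,x0:x1]
    if s!=1: im=cv2.resize(im,None,fx=s,fy=s,interpolation=cv2.INTER_CUBIC)
    cv2.imwrite(f"pics/{f}.png",im); return c
E
python3 - <<'E'
from h import *
for n in("top","scene"):
    c=snap(n,n+"0",s=1.5); print(n,c[0][0,0],c[0][:2,2],-c[1].T@c[2],c[1].round(3).tolist())
s=r.sense();print(s["clock"],s["tcp_pos"],s["ee_rot"],s["gripper_width"])
E
```

```text
top 498.36616418486244 [261.59928362 186.84385889] [ 0.25249482 -0.00483064  1.37538602] [[-0.009, -1.0, -0.005], [-0.98, 0.009, -0.196], [0.196, 0.003, -0.981]]
scene 381.93730798022995 [254.75511025 197.06101004] [1.51530141 0.0271574  0.72054766] [[-0.008, 1.0, -0.019], [0.562, -0.011, -0.827], [-0.827, -0.018, -0.562]]
0.1 [ 0.27389808 -0.56152283  0.40368022] [[ 4.38372845e-01 -8.98793015e-01 -6.04826018e-04]
 [-8.98791401e-01 -4.38373212e-01  1.71587041e-03]
 [-1.80735186e-03 -2.08578566e-04 -9.99998345e-01]] 0.08554496272620352
```

View pics/top0.png

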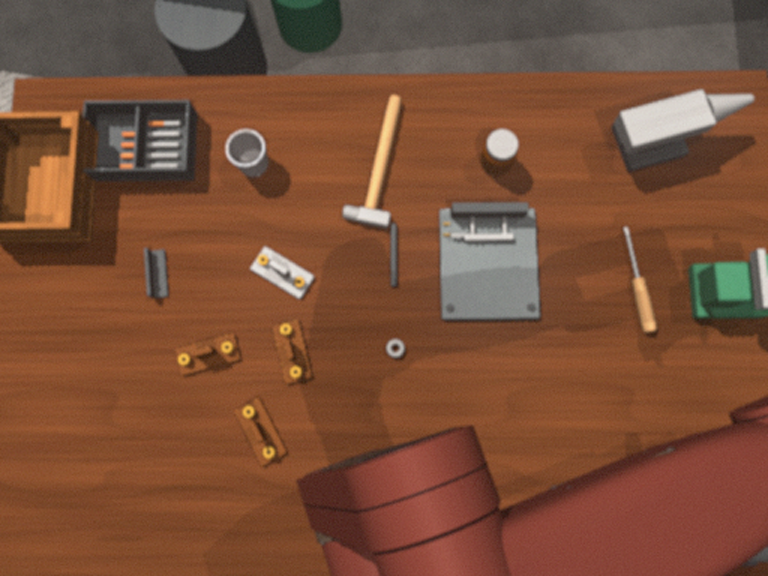

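View pics/scene0.png

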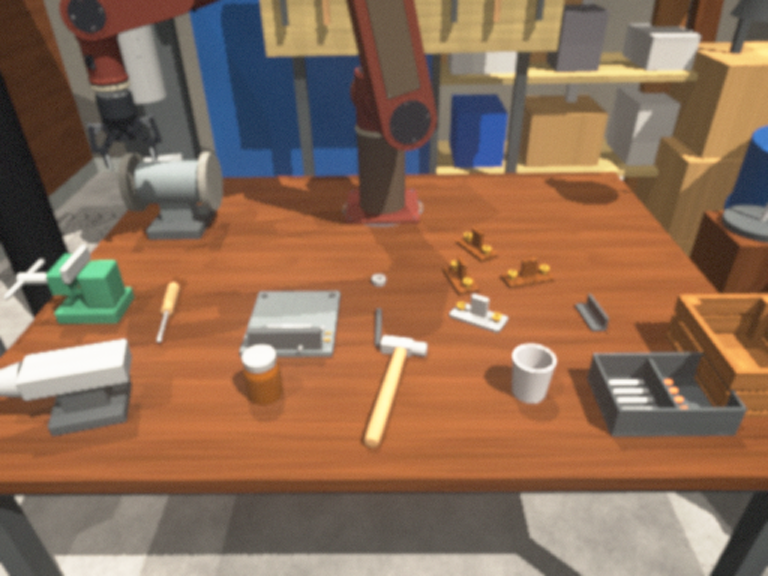

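Candidates in the top view (scaled pixels): the plain steel bracket at (282,272), and brown look-alikes at (208,354), (293,352) and (262,432). I choose the steel one. The fixture is at (490,264) with its fence at the top. Next I check both in one close crop.

Run:
```python
from h import *
im=cv2.imread("pics/top0_raw.png")
a=cv2.resize(im[155:205,158:218],(600,500),interpolation=cv2.INTER_CUBIC)[:, :]
b=cv2.resize(im[130:218,288:364],None,fx=6.5,fy=6.5,interpolation=cv2.INTER_CUBIC)
a=cv2.resize(a,(380,317)); b=cv2.resize(b,(410,475))
o=np.zeros((475,800,3),np.uint8);o[:317,:380]=a;o[:,385:795]=b
cv2.imwrite("pics/crop1.png",o)
c=cam("top")
for n,u,v,z in [("b1",264,260,.024),("b2",300,281,.024),("fTL",441,209,.015),("fTR",536,209,.015),("fBR",540,319,.015),("fBL",441,320,.015),("jar",502,145,.09),("collar",396,348,.014),("punch1",393,225,.012),("punch2",394,285,.012),("hamhead",367,216,.03)]:
    print(n,px2w(c,u/1.5,v/1.5,z).round(4))
```

```text
b1 [0.5638 0.237  0.024 ]
b2 [0.5234 0.1695 0.024 ]
fTL [ 0.6616 -0.094   0.015 ]
fTR [ 0.6598 -0.2735  0.015 ]
fBR [ 0.4499 -0.2711  0.015 ]
fBL [ 0.4498 -0.0895  0.015 ]
jar [ 0.7589 -0.2025  0.09  ]
collar [ 0.3991 -0.0064  0.014 ]
punch1 [ 0.632  -0.0029  0.012 ]
punch2 [ 0.5166 -0.0038  0.012 ]
hamhead [0.6449 0.0455 0.03  ]
```

View pics/crop1.png

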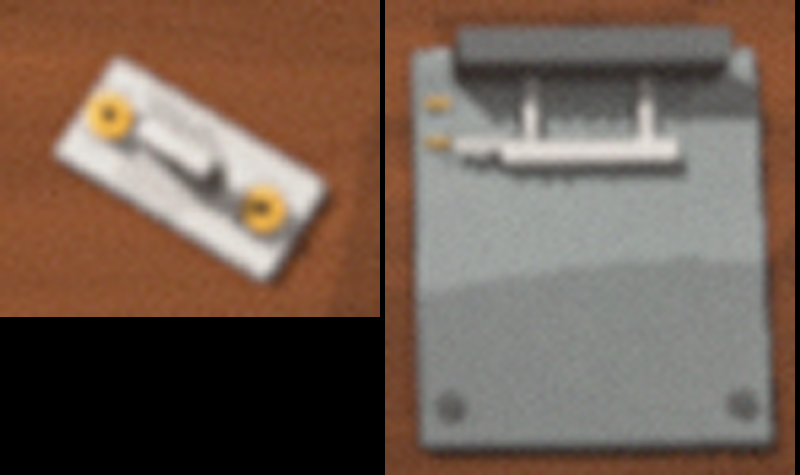

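The crop shows the bare steel bracket with bushes at top-image scaled pixels (264,260) and (300,281). They measure 79 mm apart, against 80 mm expected. The bed measures 210 x 180 mm, with its pad towards +x. I go above the bracket now.

play_rows(increments=[0, 0, 0.029, 13.6, 38.3, 0, 0, 0, 0, 0.029, 13.6, 38.3, 0, 0, 0, 0, 0.029, 13.6, 38.3, 0, 0, 0, 0, 0.029, 13.6, 38.3, 0, 0, 0, 0, 0.029, 13.6, 38.3, 0, 0, 0, 0, 0.029, 13.6, 38.3, 0, 0, 0, 0, 0.029, 13.6, 38.3, 0, 0, 0, 0, 0.029, 13.6, 38.3, 0, 0, 0, 0, 0.029, 13.6, 38.3, 0, 0, 0, 0, 0.029, 13.6, 38.3, 0, 0, 0, 0, 0.029, 13.6, 38.3, 0, 0, 0, 0, 0.029, 13.6, 38.3, 0, 0, 0, 0, 0.029, 13.6, 38.3, 0, 0, 0, 0, 0.029, 13.6, 38.3, 0, 0, 0, 0, 0.029, 13.6, 38.3, 0, 0, 0, 0, 0.029, 13.6, 38.3, 0, 0, 0, 0, 0.029, 13.6, 38.3, 0, 0, 0, 0, 0.029, 13.6, 38.3, 0, 0, 0, 0, 0.029, 13.6, 38.3, 0, 0, 0, 0, 0.029, 13.6, 38.3, 0, 0])

```text
clock: 2.1
tcp_pos: [0.5461, 0.206, 0.4042]
ee_rot: [[0.86, -0.51, -0.001], [-0.51, -0.86, -0.0], [-0.0, 0.001, -1.0]]
ft_force: [0.8, 0.2, 0.1]
gripper_width: -0.0002
```

play_rows(increments=[0, 0, 0, 0, 0, -30, 0, 0, 0, 0, 0, 0, -30, 0, 0, 0, 0, 0, 0, -30, 0, 0, 0, 0, 0, 0, 0, 0, 0, 0, 0, 0, 0, 0, 0])

```text
clock: 2.6
tcp_pos: [0.5458, 0.2042, 0.3144]
ee_rot: [[0.859, -0.512, -0.002], [-0.512, -0.859, -0.0], [-0.001, 0.001, -1.0]]
ft_force: [-0.2, -0.2, 0.4]
gripper_width: 0.0
```

Run:
```python
from h import *
s=r.sense();c=snap("wrist","w1",s=1.5)
print(s["clock"],s["tcp_pos"].round(4) if hasattr(s["tcp_pos"],"round") else s["tcp_pos"],np.array(s["ee_rot"]).round(3).tolist(),s["ft_force"])
print(c[0][0,0],-c[1].T@c[2])
for p in([.5638,.237,.024],[.5234,.1695,.024]):print(w2px(c,p)*1.5)
```

```text
2.6 [0.5458 0.2042 0.3144] [[0.859, -0.512, -0.002], [-0.512, -0.859, -0.0], [-0.001, 0.001, -1.0]] [-0.17091067 -0.21734725  0.35185105]
268.12439061115606 [0.58304218 0.26841911 0.28396241]
[386.81611384 217.52956563]
[386.70006894 329.83176597]
```

View pics/w1.png

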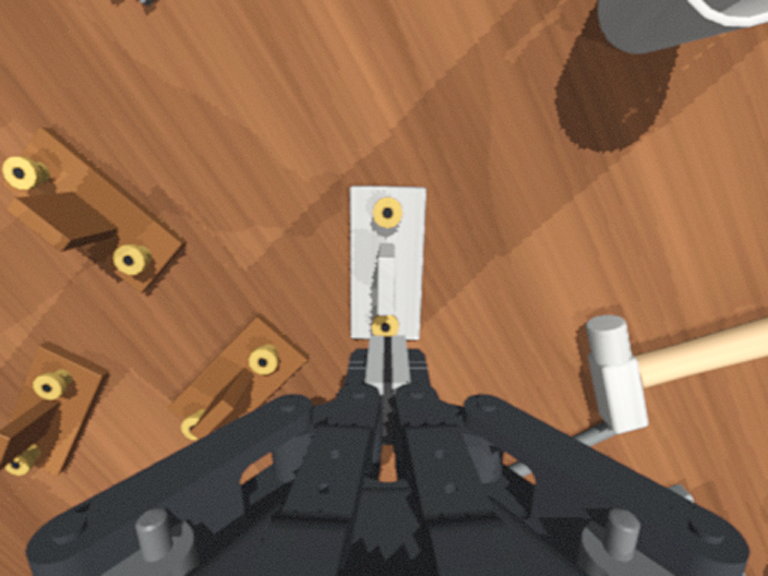

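The bracket stands square in the wrist view. Its bushes are at (388,212) and (385,326), the upper one is the far bush, and the shut fingers are in line with the web.

Run:
```python
from h import *
c=cam("wrist")
A=px2w(c,388/1.5,212/1.5,.024);B=px2w(c,385/1.5,326/1.5,.024)
cs=[px2w(c,u/1.5,v/1.5,.01) for u,v in((351,187),(426,188),(419,340),(352,340))]
print(A,B,np.linalg.norm(A-B),(A+B)/2,np.degrees(np.arctan2(*(A-B)[[1,0]])));print(np.mean(cs,0),[np.linalg.norm(cs[i]-cs[i-1]).round(4) for i in range(4)])
```

```text
[0.56766578 0.23975308 0.024     ] [0.52503868 0.17236508 0.024     ] 0.07973840083053269 [0.54635223 0.20605908 0.024     ] 57.68410207678444
[0.54590976 0.2046515  0.01      ] [np.float64(0.112), np.float64(0.0502), np.float64(0.1113), np.float64(0.0502)]
```

play_rows(increments=[0, 0, 0, 10.3, 17.5, -10, 0, 0, 0, 0, 10.3, 17.4, -30, 0, 0, 0, 0, 0, 0, -35, 0, 0, 0, 0, 0, 0, -30, 0, 0, 0, 0, 0, 0, -6, 0, 0, 0, 0, 0, 0, -2, 0, 0, 0, 0, 0, 0, -2, 0, 0, 0, 0, 0, 0, -2, 0, 0, 0, 0, 0, 0, -2, 0])

```text
clock: 3.55
tcp_pos: [0.5674, 0.2393, 0.1975]
ee_rot: [[0.859, -0.512, 0.003], [-0.512, -0.859, 0.001], [0.002, -0.002, -1.0]]
ft_force: [-0.5, 0.2, 0.5]
gripper_width: -0.0004
```

play_rows(increments=[0, 0, 0, 0, 0, -1.5, 0, 0, 0, 0, 0, 0, -1.5, 0, 0, 0, 0, 0, 0, -1.5, 0])

```text
clock: 3.85
tcp_pos: [0.5674, 0.2393, 0.1931]
ee_rot: [[0.859, -0.512, 0.002], [-0.512, -0.859, 0.001], [0.002, -0.002, -1.0]]
ft_force: [-2.0, -1.2, 8.5]
gripper_width: 0.0001
```

play_rows(increments=[0, 0, 0, 0, 0, -1.5, 0, 0, 0, 0, 0, 0, -1.5, 0, 0, 0, 0, 0, 0, -1, 0, 0, 0, 0, 0, 0, -0.5, 0])

```text
clock: 4.25
tcp_pos: [0.5674, 0.2394, 0.1894]
ee_rot: [[0.859, -0.511, 0.002], [-0.511, -0.859, 0.0], [0.002, -0.001, -1.0]]
ft_force: [-4.6, -1.0, 15.6]
gripper_width: -0.0
```

play_rows(increments=[0, 0, 0, 0, 0, -0.5, 0, 0, 0, 0, 0, 0, 0, 0])

```text
clock: 4.45
tcp_pos: [0.5675, 0.2394, 0.1894]
ee_rot: [[0.859, -0.511, 0.002], [-0.511, -0.859, 0.0], [0.002, -0.001, -1.0]]
ft_force: [-6.0, -2.2, 16.3]
gripper_width: 0.0001
```

play_rows(increments=[0, 0, 0, 0, 0, -1, 0, 0, 0, 0, 0, 0, 0, 0, 0, 0, 0, 0, 0, 22, 0, 0, 0, 0, 0, 0, 35, 0, 0, 0, 0, -14, -23, 0, 0, 0, 0, 0, -14, -23, 0, 0, 0, 0, 0, -14, -22, 0, 0, 0, 0, 0, 0, 0, -30, 0, 0, 0, 0, 0, 0, -12, 0, 0, 0, 0, 0, 0, -3, 0, 0, 0, 0, 0, 0, -2, 0])

```text
clock: 5.55
tcp_pos: [0.5243, 0.1713, 0.1954]
ee_rot: [[0.86, -0.511, -0.003], [-0.511, -0.86, -0.001], [-0.002, 0.002, -1.0]]
ft_force: [-5.7, -2.1, 8.2]
gripper_width: -0.0001
```

play_rows(increments=[0, 0, 0, 0, 0, -2, 0, 0, 0, 0, 0, 0, -1.5, 0, 0, 0, 0, 0, 0, -1.5, 0, 0, 0, 0, 0, 0, -1.5, 0])

```text
clock: 5.95
tcp_pos: [0.5247, 0.1716, 0.1898]
ee_rot: [[0.86, -0.511, -0.001], [-0.511, -0.86, -0.001], [-0.001, 0.001, -1.0]]
ft_force: [-5.1, -2.6, 8.4]
gripper_width: -0.0
```

play_rows(increments=[0, 0, 0, 0, 0, -1.5, 0, 0, 0, 0, 0, 0, -1, 0, 0, 0, 0, 0, 0, -1, 0, 0, 0, 0, 0, 0, 0, 0])

```text
clock: 6.35
tcp_pos: [0.525, 0.1717, 0.1891]
ee_rot: [[0.86, -0.51, -0.002], [-0.51, -0.86, -0.001], [-0.001, 0.002, -1.0]]
ft_force: [-17.2, -5.7, 33.1]
gripper_width: 0.0001
```

play_rows(increments=[0, 0, 0, 0, 0, 20, 0, 0, 0, 0, 0, 0, 35, 0, 0, 0, 0, 7, 11, 35, 1, 0, 0, 0, 7, 12, 35, 1, 0, 0, 0, 7, 11, 0, 1, 0, 0, 0, 0, 0, 0, 1, 0, 0, 0, 0, 0, 0, 1])

```text
clock: 7.05
tcp_pos: [0.5451, 0.2054, 0.3091]
ee_rot: [[0.86, -0.511, -0.002], [-0.511, -0.86, -0.001], [-0.001, 0.002, -1.0]]
ft_force: [-0.4, 0.2, -0.7]
gripper_width: 0.072
```

Run:
```python
from h import *
s=r.sense();c=snap("wrist","w2",crop=(180,80,340,240),s=3.7)
print(s["clock"],s["tcp_pos"],s["ft_force"],s["gripper_width"])
```

```text
7.05 [0.5451391  0.20543495 0.30913656] [-0.37407283  0.24953318 -0.71038141] 0.07203765763199636
```

View pics/w2.png

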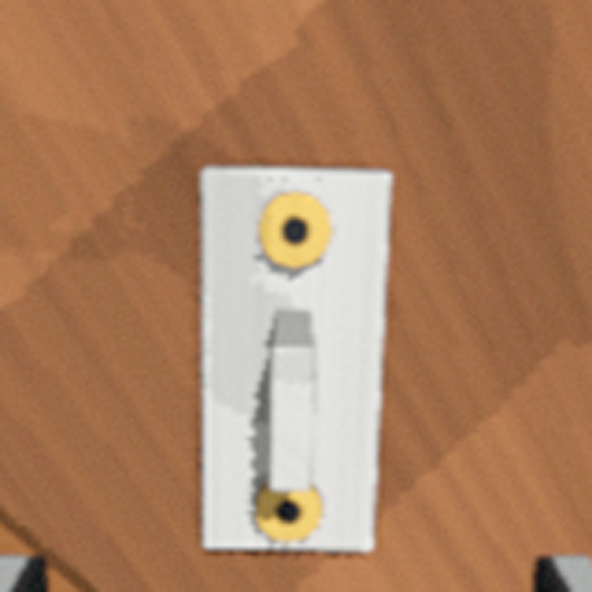

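Both bushes sit on the plate at (295,231) and (288,511), with the web straight between them.

Run:
```python
from h import *
c=cam("wrist");g=lambda u,v,z:px2w(c,180+u/3.7,80+v/3.7,z)
A=g(295,231,.016);B=g(288,511,.016)
cs=[g(u,v,.01) for u,v in((202,168),(391,172),(374,549),(203,548))]
print(A,B,np.linalg.norm(A-B),(A+B)/2,np.degrees(np.arctan2(*(A-B)[[1,0]])));
d=cs[0]+cs[1]-cs[2]-cs[3]
print(np.mean(cs,0),np.degrees(np.arctan2(d[1],d[0])),[np.linalg.norm(cs[i]-cs[i-1]).round(4) for i in range(4)])
R=np.array(r.sense()["ee_rot"]);print(np.degrees(np.arctan2(R[1,0],R[0,0])))
```

```text
[0.56511179 0.2387316  0.016     ] [0.52266208 0.17113948 0.016     ] 0.0798164941630851 [0.54388693 0.20493554 0.016     ] 57.87004915931609
[0.5442519  0.20502921 0.01      ] 58.090558643618856 [np.float64(0.1101), np.float64(0.0499), np.float64(0.1093), np.float64(0.0507)]
-30.733998486220788
```

play_rows(increments=[0, 0, -0.02, -1, 0, -34, 1, 0, 0, 0, 0, 0, -35, 1, 0, 0, 0, 0, 0, -35, 1, 0, 0, 0, 0, 0, -9, 1, 0, 0, 0, 0, 0, 0, 0, 0, 0, 0, 0, 0, 0, 0, 0, 0, 0, 0, 0, 0, 0, 0, 0, 0, 0, 0, 0, 0, 0, 0, 0, 0, 0, 0, 0, 0, 0, 0, 0, 0, 0, 0, 0, 0, 0, 0, 0, 0, 0], newtons=60)

```text
clock: 8.2
tcp_pos: [0.5451, 0.2054, 0.1986]
ee_rot: [[0.849, -0.529, 0.002], [-0.529, -0.849, 0.0], [0.001, -0.001, -1.0]]
ft_force: [-1.3, 0.3, 6.6]
gripper_width: 0.0091
```

play_rows(increments=[0, 0, 0, 0, 0, 15, 0, 0, 0, 0, 0, 0, 30, 0, 0, 0, 0, 0, 0, 30, 0, 0, 0, 0.045, 0, -20, 15, 0, 0, 0, 0.045, 0, -34, 0, 0, 0, 0, 0.045, 0, -34, 0, 0, 0, 0, 0.045, 0, -34, 0, 0, 0, 0, 0.045, 0, -34, 0, 0, 0, 0, 0.045, 0, -34, 0, 0, 0, 0, 0.045, 0, -34, 0, 0, 0, 0, 0.045, 0, -34, 0, 0, 0, 0, 0.045, 0, -34, 0, 0, 0, 0, 0.045, 0, -34, 0, 0, 0, 0, 0.045, 0, -34, 0, 0, 0, 0, 0.045, 0, -28, 0, 0, 0, 0, 0, 0, 0, 0, 0, 0, 0, 0, 0, 0, 0, 0, 0])

```text
$.increments: bad value
```

Run:
```python
from h import *
s=r.sense();c=snap("wrist","w3",s=1.5)
print(s["clock"],s["tcp_pos"],s["ee_rot"],s["ft_force"],s["gripper_width"])
c=snap("top","t3",crop=(270,110,390,230),s=4.9)
```

```text
8.2 [0.54511998 0.20536535 0.19855066] [[ 8.48877132e-01 -5.28587072e-01  1.82260674e-03]
 [-5.28588652e-01 -8.48877960e-01  4.95870669e-04]
 [ 1.28505987e-03 -1.38434251e-03 -9.99998216e-01]] [-1.31867486  0.31822296  6.55892182] 0.009059776012398421
```

View pics/w3.png

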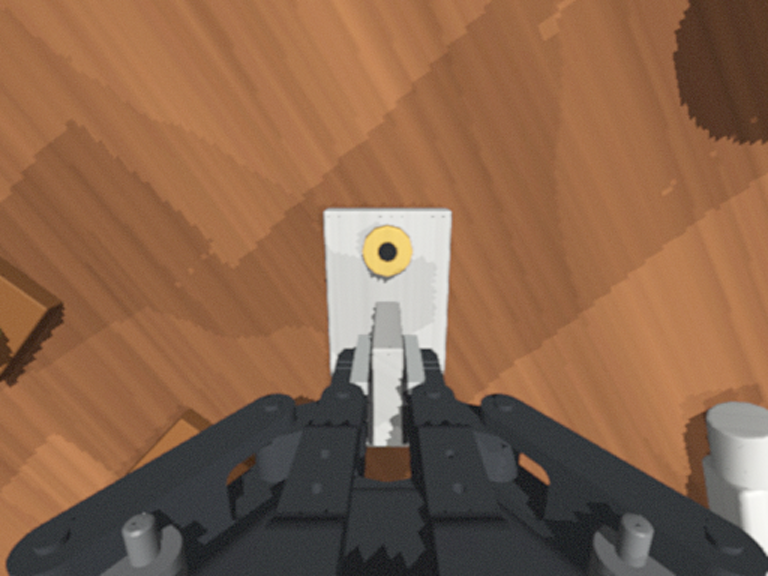

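The web is held squarely between the pads at (388,380). The move was refused because I put one number too many in it, so I resend it.

play_rows(increments=[0, 0, 0, 0, 0, 15, 0, 0, 0, 0, 0, 0, 30, 0, 0, 0, 0, 0, 0, 30, 0, 0, 0, 0.045, 0, -20, 15, 0, 0, 0, 0.045, 0, -34, 0, 0, 0, 0, 0.045, 0, -34, 0, 0, 0, 0, 0.045, 0, -34, 0, 0, 0, 0, 0.045, 0, -34, 0, 0, 0, 0, 0.045, 0, -34, 0, 0, 0, 0, 0.045, 0, -34, 0, 0, 0, 0, 0.045, 0, -34, 0, 0, 0, 0, 0.045, 0, -34, 0, 0, 0, 0, 0.045, 0, -34, 0, 0, 0, 0, 0.045, 0, -34, 0, 0, 0, 0, 0.045, 0, -28, 0, 0, 0, 0, 0, 0, 0, 0, 0, 0, 0, 0, 0, 0, 0, 0])

```text
clock: 10.0
tcp_pos: [0.5441, -0.1832, 0.2871]
ee_rot: [[1.0, -0.019, -0.001], [-0.019, -1.0, 0.001], [-0.001, -0.001, -1.0]]
ft_force: [-0.1, 1.0, -4.5]
gripper_width: 0.009
```

Run:
```python
from h import *
s=r.sense();c=snap("wrist","w4",s=1.5)
print(s["clock"],s["tcp_pos"],np.round(s["ee_rot"],3).tolist(),s["ft_force"],s["gripper_width"])
```

```text
10.0 [ 0.5441276  -0.18320814  0.28712116] [[1.0, -0.019, -0.001], [-0.019, -1.0, 0.001], [-0.001, -0.001, -1.0]] [-0.07133891  0.9552282  -4.53480385] 0.009007645519771408
```

View pics/w4.png

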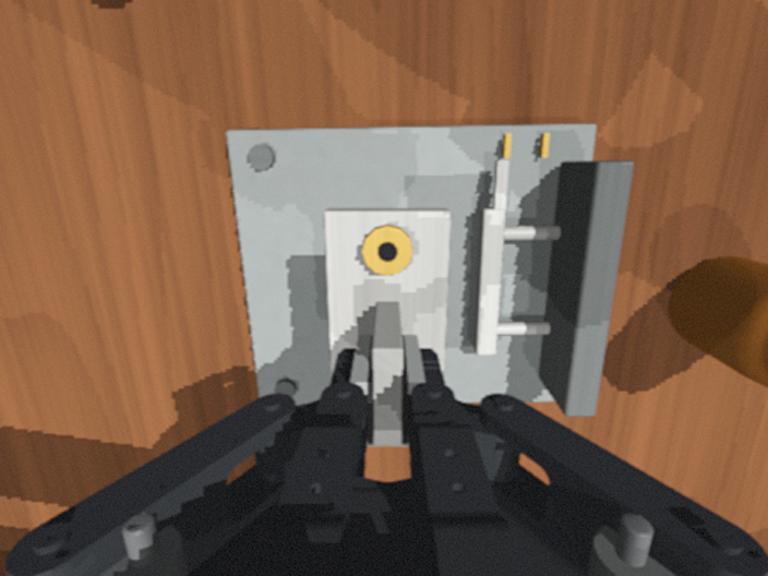

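The bracket hangs over the bed at (388,290). Bed corners are at (228,131) and (595,125), and the top of the pad's front face runs from (485,209) to (477,353). The ridges are at (507,146) and (545,146).

Run:
```python
from h import *
c=cam("wrist");g=lambda u,v,z:px2w(c,u/1.5,v/1.5,z).round(4)
for n,u,v,z in[("TL",228,131,.015),("TR",595,125,.015),("BL",260,403,.015),("padT",485,209,.0305),("padB",477,353,.0305),("rid1",507,146,.021),("rid2",545,146,.021),("brTL",325,210,.0985),("brTR",450,210,.0985),("bush",388,251,.1045)]: print(n,g(u,v,z))
```

```text
TL [ 0.4551 -0.0911  0.015 ]
TR [ 0.6616 -0.0919  0.015 ]
BL [ 0.4535 -0.2678  0.015 ]
padT [ 0.5986 -0.1356  0.0305]
padB [ 0.5982 -0.2243  0.0305]
rid1 [ 0.6113 -0.1023  0.021 ]
rid2 [ 0.6324 -0.1027  0.021 ]
brTL [ 0.52   -0.1264  0.0985]
brTR [ 0.5688 -0.1274  0.0985]
bush [ 0.5443 -0.1419  0.1045]
```

play_rows(increments=[0, 0, 0.01, 0, 2, -25, 0, 0, 0, 0, 0, 0, -25, 0, 0, 0, 0, 0, 0, -15, 0, 0, 0, 0, 0, 0, -5, 0, 0, 0, 0, 0, 0, -2, 0, 0, 0, 0, 0, 0, 0, 0])

```text
clock: 10.65
tcp_pos: [0.5451, -0.1807, 0.2159]
ee_rot: [[1.0, -0.007, 0.001], [-0.007, -1.0, -0.0], [0.001, 0.0, -1.0]]
ft_force: [0.2, -0.5, -3.6]
gripper_width: 0.0091
```

play_rows(increments=[0, 0, 0, 0, 0, -0.5, 0, 0, 0, 0, 0, 0, -0.5, 0, 0, 0, 0, 0, 0, 0, 0])

```text
clock: 10.95
tcp_pos: [0.5448, -0.181, 0.2148]
ee_rot: [[1.0, -0.007, 0.001], [-0.007, -1.0, -0.0], [0.001, 0.0, -1.0]]
ft_force: [0.3, -0.3, -4.3]
gripper_width: 0.0092
```

play_rows(increments=[0, 0, 0, 0, 0, -0.5, 0, 0, 0, 0, 0, 0, -0.5, 0, 0, 0, 0, 0, 0, 0, 0])

```text
clock: 11.25
tcp_pos: [0.5447, -0.181, 0.2136]
ee_rot: [[1.0, -0.007, 0.0], [-0.007, -1.0, -0.0], [0.0, 0.0, -1.0]]
ft_force: [-0.7, 0.9, -0.7]
gripper_width: 0.009
```

play_rows(increments=[0, 0, 0, 0, 0, -0.5, 0, 0, 0, 0, 0, 0, -0.3, 0, 0, 0, 0, 0, 0, 0, 0])

```text
clock: 11.55
tcp_pos: [0.5447, -0.181, 0.2135]
ee_rot: [[1.0, -0.007, 0.0], [-0.007, -1.0, -0.0], [0.0, 0.0, -1.0]]
ft_force: [-4.7, 1.8, 8.1]
gripper_width: 0.0094
```

play_rows(increments=[0, 0, 0, 0, 0, 0.4, 0, 0, 0, 0, 4, 0, 0, 0, 0, 0, 0, 4, 0, 0, 0, 0, 0, 0, 4, 0, 0, 0, 0, 0, 0, 4, 0, 0, 0, 0, 0, 0, 4, 0, 0, 0, 0, 0, 0, 2, 0, 0, 0, 0, 0, 0, 0, 0, 0, 0])

```text
clock: 12.35
tcp_pos: [0.5669, -0.1811, 0.2136]
ee_rot: [[1.0, -0.007, 0.0], [-0.007, -1.0, -0.001], [0.0, 0.001, -1.0]]
ft_force: [-4.1, -0.4, 5.7]
gripper_width: 0.0093
```

play_rows(increments=[0, 0, 0, 3, 0, 0, 0, 0, 0, 0, 3, 0, 0, 0, 0, 0, 0, 0, 0, 0, 0])

```text
clock: 12.65
tcp_pos: [0.5729, -0.1812, 0.2136]
ee_rot: [[1.0, -0.007, 0.001], [-0.007, -1.0, -0.001], [0.001, 0.001, -1.0]]
ft_force: [-2.9, -0.2, 5.6]
gripper_width: 0.0091
```

play_rows(increments=[0, 0, 0, 3, 0, 0, 0, 0, 0, 0, 3, 0, 0, 0, 0, 0, 0, 0, 0, 0, 0])

```text
clock: 12.95
tcp_pos: [0.5783, -0.1812, 0.2136]
ee_rot: [[1.0, -0.007, -0.002], [-0.007, -1.0, -0.001], [-0.002, 0.001, -1.0]]
ft_force: [-8.7, -0.5, 9.5]
gripper_width: 0.0089
```

play_rows(increments=[0, 0, 0, 2, 0, 0, 0, 0, 0, 0, 2, 0, 0, 0, 0, 0, 0, 2, 0, 0, 0, 0, 0, 0, 1, 0, 0, 0, 0, 0, 0, 0, 0, 0, 0])

```text
clock: 13.45
tcp_pos: [0.5843, -0.1813, 0.2137]
ee_rot: [[1.0, -0.006, -0.005], [-0.006, -1.0, -0.0], [-0.005, 0.0, -1.0]]
ft_force: [-14.4, -0.1, 14.3]
gripper_width: 0.009
```

Run:
```python
from h import *
s=r.sense();c=snap("wrist","w5",s=1.5)
print(s["clock"],s["tcp_pos"],np.round(s["ee_rot"],3).tolist(),s["ft_force"],s["wrist_torque"])
snap("scene","s5",crop=(150,180,240,250),s=8)
```

```text
13.45 [ 0.58432788 -0.18129556  0.21371286] [[1.0, -0.006, -0.005], [-0.006, -1.0, -0.0], [-0.005, 0.0, -1.0]] [-14.40476044  -0.10470777  14.3348111 ] [0.04765733 2.37714721 0.11273266]
```

View pics/w5.png

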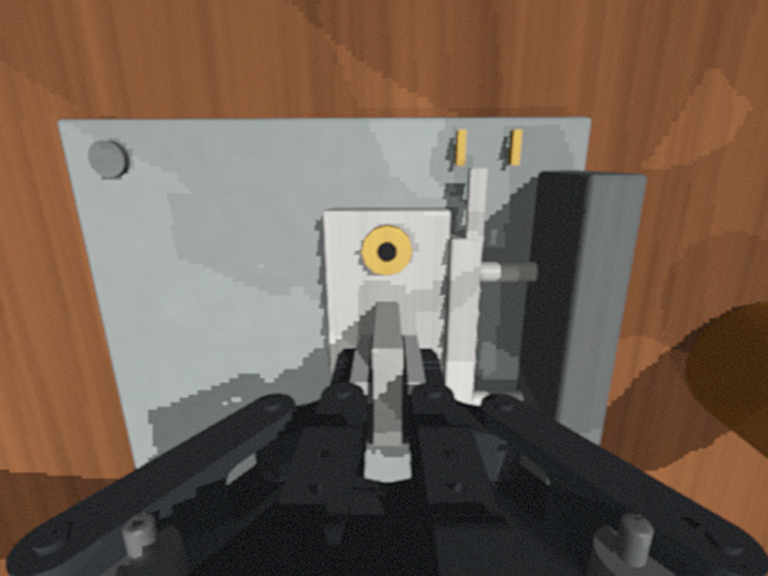

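View pics/s5.png

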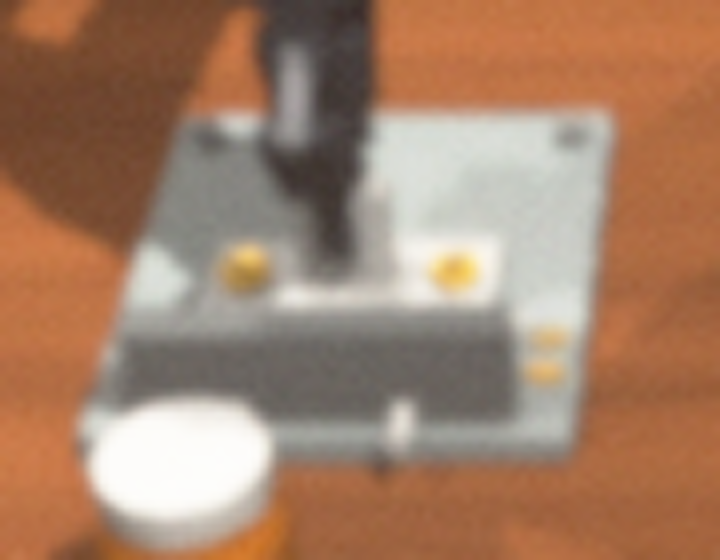

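The bracket's edge lies on the pad at (451,240). The tongue at (479,185) stands between the ridges at (461,147) and (515,147). I work out its position.

Run:
```python
from h import *
c=cam("wrist");g=lambda u,v,z:px2w(c,u/1.5,v/1.5,z).round(4)
for n,u,v,z in[("TL",60,121,.015),("TR",590,118,.015),("rid1",462,147,.021),("rid2",516,147,.021),("brTL",324,210,.025),("brTR",450,210,.025),("bush",387,251,.031),("padfront",453,239,.0305),("padback",483,238,.0305)]: print(n,g(u,v,z))
for z in(.021,.025,.0305): print("tongue tip",z,g(479,169,z))
```

```text
TL [ 0.4551 -0.0917  0.015 ]
TR [ 0.662  -0.0923  0.015 ]
rid1 [ 0.6118 -0.1027  0.021 ]
rid2 [ 0.6324 -0.1029  0.021 ]
brTL [ 0.5583 -0.1258  0.025 ]
brTR [ 0.6075 -0.1261  0.025 ]
bush [ 0.5829 -0.141   0.031 ]
padfront [ 0.6083 -0.1365  0.0305]
padback [ 0.6198 -0.1362  0.0305]
tongue tip 0.021 [ 0.6188 -0.1109  0.021 ]
tongue tip 0.025 [ 0.6179 -0.1108  0.025 ]
tongue tip 0.0305 [ 0.6167 -0.1106  0.0305]
```

The tongue is 4–5 mm short of midway, so the pad is in about 10.5 mm. I advance by that much and ease the downward push a little.

play_rows(increments=[0, 0, 0, 1, 0, 0.3, 0, 0, 0, 0, 1, 0, 0.3, 0, 0, 0, 0, 1, 0, 0, 0, 0, 0, 0, 1, 0, 0, 0, 0, 0, 0, 0.5, 0, 0, 0, 0, 0, 0, 0, 0, 0, 0, 0, 0, 0, 0, 0, 0, 0, 0, 0, 0, 0, 0, 0, 0, 0, 0, 0, 0, 0, 0, 0, 0, 0, 0, 0, 0, 0, 0, 0, 0, 0, 0, 0, 0, 0])

```text
clock: 14.65
tcp_pos: [0.5882, -0.1813, 0.2138]
ee_rot: [[1.0, -0.006, -0.007], [-0.006, -1.0, 0.0], [-0.007, 0.0, -1.0]]
ft_force: [-16.1, -0.1, 14.1]
gripper_width: 0.0091
```

Run:
```python
from h import *
s=r.sense();c=snap("wrist","w6",crop=(190,60,440,240),s=3.2)
print(s["clock"],s["tcp_pos"],np.round(s["ee_rot"],3).tolist(),s["ft_force"],s["gripper_width"])
```

```text
14.65 [ 0.58821379 -0.18130781  0.21376362] [[1.0, -0.006, -0.007], [-0.006, -1.0, 0.0], [-0.007, 0.0, -1.0]] [-16.14447338  -0.0504463   14.10796381] 0.009136228507858035
```

View pics/w6.png

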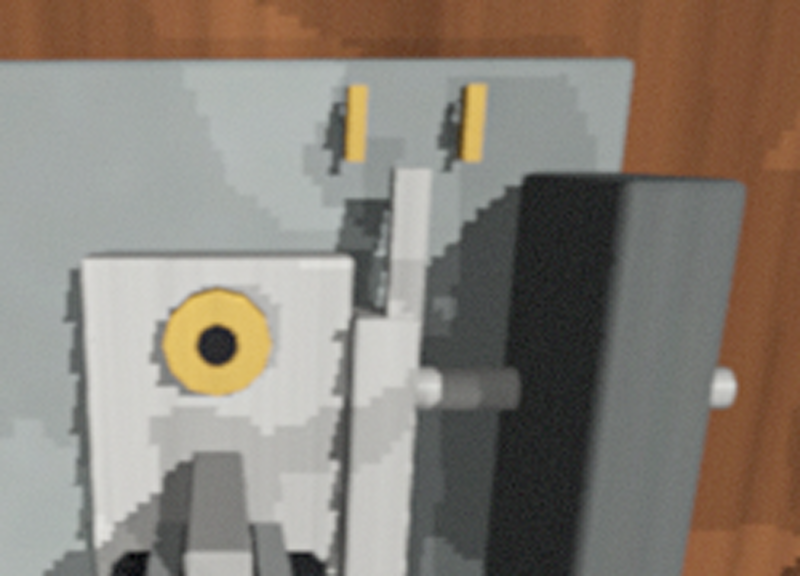

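The tongue at (412,175) stands midway between the ridges at (357,123) and (474,123). The bracket is flat, square, and in contact with the pad at (353,320), so I hand in.

Run:
```python
from h import *
print(order.close_job()); s=r.sense(); print(s["clock"],s["tcp_pos"],s["ft_force"])
```

```text
the job is handed in; nothing more can be done
None
the job is handed in; nothing more can be done
```

The job is handed in at about 14.7 s, with the bracket still gripped and pressed against the pad. The hand-in reports no verdict.

- **Bushes:** I pressed each one with the shut fingertips until it stopped moving, about 16 mm above the bracket's underside. Push forces at the stop were over 16 N for the first bush and 33 N for the second. The wrist picture afterwards showed both flanges on the plate.
- **Bracket:** I took it by the web, set it on the bed about 1 mm off the pad's centre and within about 0.01 rad of square, and slid it into the pad.
- **Final check:** The tongue stands midway between the ridges, at pixel 412 against a midpoint of 415, so the pad is in about 14–15 mm. The bracket's edge is on the pad and the grip is holding.
- **Disagreement:** The wrist reads 16 N along the push, more than the 9 N spring force. I put the difference down to bed friction under about 14 N of downward push, and judged the pad's travel by the picture instead of the force.
- **Mistakes and gaps:** One move call was refused because I sent one number too many, and I resent it corrected. I took no final overview picture of the other things on the bench, but the arm stayed well above them.

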